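# Seat the flatted cover in the drilling fixture

## Task

Load the drilling fixture: take the hub cover that has one side cut off straight (not the fully round one), turn it so that its straight side faces the fixture's straight fence, and lower it between the pins, not dropped, until it lies flat on the fixture plate; then let go. Leave the fully round cover where it stands.

Things in the scene. Friction and masses are not known exactly. Their poses are not given: they have to be found in the camera images.
- cover_flat: Loose aluminium hub cover, 0.2 kg, boss up on the bare bench: disc 70 mm in diameter, 12 mm thick, one side cut off straight 23 mm from the axis; on top a round boss 30 mm in diameter, its top 56 mm above the underside (grip it across any direction). Origin: centre of the disc's underside; z up; +x points from the axis square to the straight side.
- cover_round: Second loose cover beside it, same material, sizes and boss, but with a fully round 70 mm disc: it does not fit the fixture and must stay within 30 mm of its place. Origin: centre of its underside, z up. The two covers may swap places between starts.
- fixture: Steel fixture fixed on the cardboard sheet behind the covers: plate 108 x 120 x 12 mm with 4 upright pins and a fence (52 mm long, 20 thick) round a seat 3 mm wider all round than the cover. Origin: seat centre at the plate's underside (4 mm above the bench); z up; +x points square to the fence, on the side away from the robot.
- fixture_fence (a point): Middle of the foot of the fence's inner face, on the plate (12 mm above the fixture's origin), 26 mm along +x from the seat centre. Fence and pins (14 mm in diameter, 45 mm from the seat centre, 75 and 140 degrees either side of +x) end 28 mm above the plate; their top 14 mm taper as a lead-in: pins to 3 mm, the fence's inner face leans back 10 mm.

How it is judged:
At the end, for the whole second after the job is handed in: The flat-sided cover rests on the fixture plate between pins and fence: underside within 4 mm of the plate, tilt under 4 degrees, centre within 10 mm of the seat's centre, straight side facing the fence within 20 degrees of parallel; the round cover is within 30 mm of where it stood (z of cover_flat in the frame of fixture between 0.008 and 0.016 m and horizontal distance between cover_flat and fixture below 0.01 m and angle between cover_flat's own z axis and vertical below 0.07 rad and angle between the x axis of cover_flat and the x axis of fixture, either way round below 0.36 rad and linear speed of cover_flat below 0.02 m/s and distance of cover_round from where it was at the start of the episode below 0.03 m); the robot touches nothing.
It fails at once if the flat-sided cover is dropped: it falls free of the fingers at more than 0.7 m/s (a fall of about 25 mm) (contact force between the fingers and cover_flat below 0.05 N and linear speed of cover_flat above 0.7 m/s).
It fails at once if the round cover is moved more than 30 mm (distance of cover_round from where it was at the start of the episode above 0.03 m).
It also fails if it takes over 40 s, if anything falls off the work surface, if the arm or the gripper's body presses on something with over 40 N, if the wrist force passes 120 N, or if a joint passes its speed limit or range.

## Robot

A 6-joint arm with a two-finger parallel gripper is mounted at the origin on a cart in front of the work surface, level with it; the furniture and walls round the work are solid. World frame = base frame: x ahead of the robot, y to its left, z up, the work surface at z = 0. Lengths are in m, angles in rad, forces in N, time in s.
With the tool pointing down it reaches from about 0.3 to 0.775 m from the base axis. Payload 14.6 kg.
Tool frame: the origin (TCP) lies where the fingers leave the gripper's body, on its centre line; the fingertips stand 97 mm ahead of it and the grasp point (between the pads) lies 78 mm ahead of it (ctrl.finger_overhang is the distance from the TCP to the fingertips, in m); z points along the fingers, y is the direction in which the jaws open and shut (so a half turn about z gives the same grasp; the last joint's range is limited). The gripper opens to 94 mm and grips with 3 to 60 N. Pads are 16 mm wide; open, the fingers measure 119 mm over their backs; the gripper's body (75 mm by 177 mm) begins 78 mm behind the grasp point.
Start: joints at [-1.236, 0.3, 1.521, -0, 1.321, -0.067], TCP at [0.215, -0.506, 0.303] pointing down, gripper open.
Joint ranges: [-3.03, 3.03], [-0.79, 2.21], [0.23, 2.52], [-1.04, 4.18], [0, 3.07], [-2.55, 2.55]. Speed limits (rad/s): [2.22, 2.22, 2.57, 3.14, 3.14, 3.14].

## Interface

Orientations are given as [roll, pitch, yaw] about the fixed x, y, z axes, in that order (R = Rz(yaw) Ry(pitch) Rx(roll)).
In Python, from station import ctrl, imaging, hand_in gives the robot as it stands.
- The arm moves only by the shell command python3 -m pendant 'ROWS' [FORCE]. ROWS is JSON, a list of rows, each a list of 7 numbers: the shift along the tool's x, y, z normalised to -1 to 1, where 1 is 120 mm, then the turn, a rotation vector about the tool's x, y, z normalised to -1 to 1, where 1 is 30 degrees, then the closure, from -1 (fully open) to 1 (shut). A call has 1 to 10 rows; each row shifts and turns the commanded pose from where the row before left it, along the tool's axes as they then stand; what a row does not reach is not made up. A row lasts 1/12 s, in which the tool goes at most 41.7 mm and 7.16 degrees, less where a joint would pass 70% of its speed; a pose out of reach is approached as far as the arm can. A call with a number of a shift or a turn outside -1 to 1 is refused whole. A call with a gripper value outside its range is refused whole. The fingers move at their own pace and stop on an object; FORCE is the grip in N (left out, the last holds). Time passes only in rows, so rows that do not move let the fingers close. It gives the time, the measured TCP pose, the force and the opening at its end, in the units of the state.
- ctrl.get_obs(): the state, without advancing time (a new reading comes with each control period).
- imaging.camera(name): name is "side" or "top"; returns a dict with "image" (384x512x3 uint8, red, green, blue), "mtx" (3x3 intrinsics, pixels), "rvec" (rotation vector, rad) and "tvec" (3), from world to camera coordinates, as OpenCV has them. Camera axes: x right, y down, z forward; pixel columns grow to the right and rows downward; lengths in m; the calibration is good to about 2 mm. A picture is of the moment at which its call begins. There is no depth.
- hand_in(): hands the job in, once; it reports no verdict.
The state is a dict: "time_s": time; "qpos": joint angles; "joint_vel": joint speeds; "tau": joint torques, N m; "ee_pos": TCP position; "eef_rot": TCP orientation; "force": force on the tool from outside, world axes, zero at the start; "moment": the same for the moment, N m; "grip_width": finger opening in m.
Only numpy, scipy, OpenCV 4.12 (cv2) and the standard library are available. Lean on these libraries where they do the work, as an engineer would, in place of code of your own. Each camera call takes 0.05 s, during which the arm holds its last target.

## Working session

There is one attempt and no reset: what is moved stays moved. The work goes in short steps, Python scripts to look and compute and a shell command to move; the robot and the scene stay as the last step left them, time stands still between calls to the robot, and variables do not carry over. Pictures are saved under pics/ and viewed, and the job is handed in when it is done.

```bash
ls; mkdir -p pics
python3 - <<'E'
from station import ctrl, imaging
import cv2, numpy as np
for n in("side","top"):
    c=imaging.camera(n); cv2.imwrite(f"pics/{n}0.png",cv2.cvtColor(c["image"],cv2.COLOR_RGB2BGR))
    R=cv2.Rodrigues(c["rvec"])[0]; print(n,c["mtx"].round(1).tolist(),(-R.T@np.ravel(c["tvec"])).round(3), R.round(2).tolist())
    np.savez(f"{n}0.npz",**c)
print(ctrl.get_obs(), ctrl.finger_overhang)
E
```

```text
pics
side [[397.2, 0.0, 247.6], [0.0, 397.2, 194.9], [0.0, 0.0, 1.0]] [ 0.424 -0.978  0.417] [[0.98, -0.18, 0.0], [-0.08, -0.45, -0.89], [0.16, 0.88, -0.46]]
top [[418.3, 0.0, 256.0], [0.0, 418.3, 187.2], [0.0, 0.0, 1.0]] [ 0.393 -0.226  0.898] [[-0.1, -0.99, 0.0], [-0.97, 0.1, -0.2], [0.2, -0.02, -0.98]]
{'time_s': 0.1, 'qpos': array([-1.23557776e+00,  3.00377109e-01,  1.52152673e+00,  1.27816785e-06,
        1.32070000e+00, -6.66016027e-02]), 'joint_vel': array([ 0.00169063,  0.00018375, -0.00151457,  0.00202696,  0.00117395,
       -0.0007611 ]), 'tau': array([ 1.33249112e-03, -5.32642865e+01, -3.53285193e+01,  7.09897815e-02,
        2.35075696e-02, -4.98699228e-05]), 'ee_pos': array([ 0.2150521 , -0.5060611 ,  0.30216083]), 'eef_rot': array([-3.14058379e+00, -6.85321586e-05,  4.01819816e-01]), 'force': array([-0.47045126, -0.07255387,  0.93087947]), 'moment': array([ 0.00026298, -0.05537386,  0.0109205 ]), 'grip_width': 0.09422438386398167} 0.0972
```

View pics/top0.png

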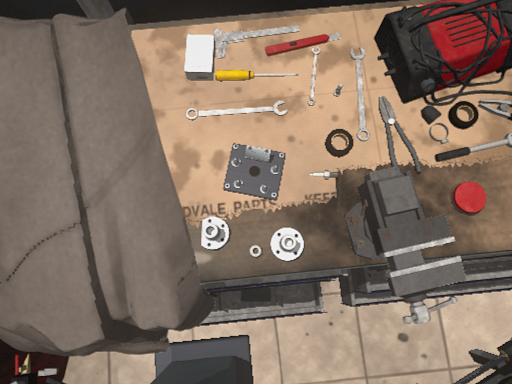

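View pics/side0.png

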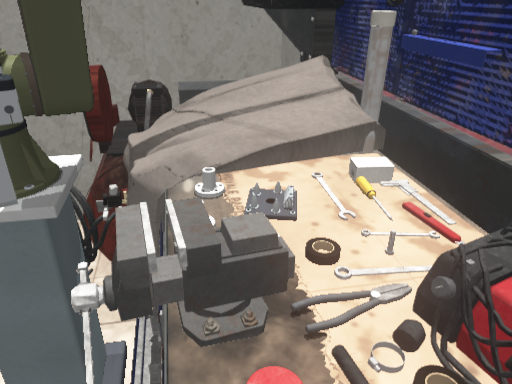

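The top view shows covers at about (213,232) and (287,244) and the fixture at about (255,171). The vise is to the right at (390,230) and the tarp to the left. I'll zoom in.

Run:
```python
import cv2, numpy as np
t=cv2.imread("pics/top0.png"); s=cv2.imread("pics/side0.png")
a=cv2.resize(t[135:275,185:325],(560,560),interpolation=cv2.INTER_CUBIC)
cv2.imwrite("pics/ztop0.png",a)
b=cv2.resize(s[155:235,175:315],(770,440),interpolation=cv2.INTER_CUBIC)
cv2.imwrite("pics/zside0.png",b)
```

```text
(no output)
```

View pics/ztop0.png

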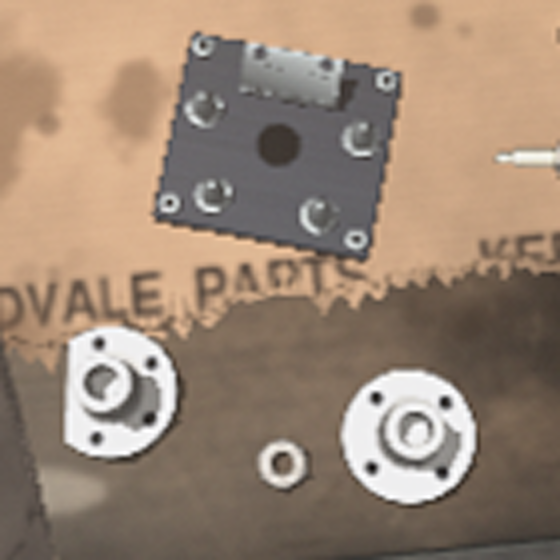

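View pics/zside0.png

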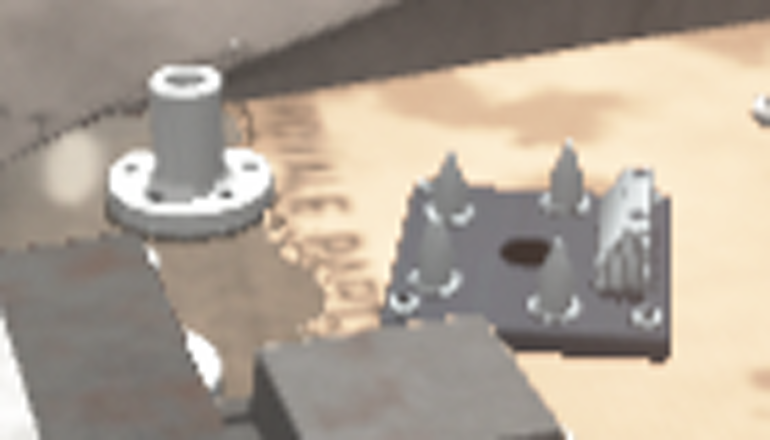

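In the zoom, the left cover has its straight side facing left (world +y), so it is cover_flat. The right one is fully round. The fence is on the far side of the plate. Next I'll measure.

```bash
cat > h.py <<'E'
import numpy as np, cv2
def load(n): 
    d=np.load(n); return dict(d)
def ray(c,uv,z):
    uv=np.atleast_2d(np.float64(uv)); R=cv2.Rodrigues(c["rvec"])[0]; C=-R.T@np.ravel(c["tvec"])
    d=np.c_[uv,np.ones(len(uv))]@np.linalg.inv(c["mtx"]).T@R
    return C+d*((z-C[2])/d[:,2])[:,None]
def proj(c,P): return cv2.projectPoints(np.float64(P).reshape(-1,1,3),c["rvec"],np.ravel(c["tvec"]),c["mtx"],None)[0].reshape(-1,2)
E
python3 - <<'E'
from h import *
from scipy.optimize import least_squares
c=load("top0.npz"); im=c["image"]; hsv=cv2.cvtColor(im,cv2.COLOR_RGB2HSV)
z=lambda p:np.float64(p)/4+[185-.375,135-.375]
# discs
m=((im.min(2)>195)).astype(np.uint8)
m[:215]=0
cs,_=cv2.findContours(m,cv2.RETR_EXTERNAL,cv2.CHAIN_APPROX_NONE)
for k in cs:
    if cv2.contourArea(k)<300: continue
    k=k[:,0]; w=ray(c,k,.012)[:,:2]
    f=lambda p,w:np.hypot(*(w-p[:2]).T)-.035
    p=w.mean(0)
    r=least_squares(lambda p:f(p,w),p,loss='soft_l1',f_scale=.001)
    e=f(r.x,w); 
    inl=w[abs(e)<.0025]; r2=least_squares(lambda p:np.hypot(*(inl-p[:2]).T)-p[2],[*r.x,.035])
    print("disc",k.min(0),k.max(0),len(k),r.x.round(4),"inl",len(inl),r2.x.round(4))
    fl=w[e<-.004]
    if len(fl)>6:
        vx,vy,x0,y0=cv2.fitLine(fl.astype(np.float32),cv2.DIST_HUBER,0,.01,.01).ravel()
        n=np.array([vy,-vx]); d=n@(np.array([x0,y0])-r.x); n=n*np.sign(d)
        print(" flat n",n,np.degrees(np.arctan2(n[1],n[0])),"dist",abs(d), len(fl))
print("hole",ray(c,z([279,145]),.016))
co=ray(c,z([[193,33],[402,72],[367,260],[155,220]]),.016)[:,:2]
print("corners",co.round(4).tolist(),np.linalg.norm(np.roll(co,-1,0)-co,axis=1).round(4),co.mean(0))
sc=ray(c,z([[203,45],[386,80],[356,239],[169,203]]),.016)[:,:2]
print("screws",sc.round(4).tolist(),sc.mean(0))
for q in(co,sc):
    v=(q[0]+q[1]-q[2]-q[3]); print(np.degrees(np.arctan2(v[1],v[0]))); v=(q[0]+q[3]-q[1]-q[2]);print(np.degrees(np.arctan2(v[1],v[0]))-90)
# boss top
for n,p in(("flat",[104,385]),("round",[414,431])): print("boss",n,ray(c,z(p),.056))
E
```

```text
disc [271 228] [303 260] 91 [ 0.4496 -0.2998] inl 85 [ 0.4497 -0.2998  0.0335]
disc [201 217] [228 248] 90 [ 0.4885 -0.1463] inl 53 [ 0.4886 -0.1456  0.0334]
 flat n [0.07428908 0.99723673] 85.73962408224958 dist 0.02254908426704188 20
hole [[ 0.61224821 -0.24736122  0.016     ]]
corners [[0.6802, -0.2066], [0.6465, -0.3186], [0.5445, -0.2879], [0.5776, -0.1769]] [0.1169 0.1066 0.1159 0.1068] [ 0.61218038 -0.24747975]
screws [[0.6728, -0.2114], [0.6429, -0.3093], [0.5564, -0.2833], [0.5861, -0.1852]] [ 0.61454667 -0.24730373]
-16.428637129189806
-16.652475463002418
-16.806274112035435
-16.898713853031467
boss flat [[ 0.48735792 -0.14636847  0.056     ]]
boss round [[ 0.44886442 -0.29892594  0.056     ]]
```

Run:
```python
from h import *
t=load("top0.npz"); s=load("side0.npz")
F=np.array([.4882,-.1462]); X=np.array([.6123,-.2475]); Rd=[.4495,-.2995]
print("side proj: flat boss top",proj(s,[*F,.056]),"seen",np.array([185,82])/5.5+[175,155])
print("hole",proj(s,[*X,.016]),"seen",np.array([526,251])/5.5+[175,155])
# two-view triangulation
def tri(pt,ps):
    P=[c["mtx"]@np.c_[cv2.Rodrigues(c["rvec"])[0],np.ravel(c["tvec"])] for c in(t,s)]
    q=cv2.triangulatePoints(P[0],P[1],np.float64(pt).reshape(2,1),np.float64(ps).reshape(2,1)).ravel(); q=q[:3]/q[3]
    return q.round(4), (proj(t,q)-pt).round(1),(proj(s,q)-ps).round(1)
zt=lambda a,b:np.array([a,b])/4+[184.6,134.6]; zs=lambda a,b:np.array([a,b])/5.5+[174.6,154.6]
print(tri(zt(104,385),zs(185,82))); print(tri(zt(279,145),zs(526,251)))
print("tarp edge z0",ray(t,[[165,110],[185,190],[193,232],[205,290]],0).round(3).tolist())
print("TCP start in top",proj(t,[.215,-.506,.3]))
u=np.array([np.cos(np.radians(85.7)),np.sin(np.radians(85.7))]); v=np.array([u[1],-u[0]])
for a in(-.088,.088):
  for z in(.123,.223): 
    q=[*(F+u*.0375+v*a),z]; print(np.round(q,3),"top",proj(t,q).round(),"side",proj(s,q).round())
# vise: top-surface corner
print("vise", tri([395,236],[118,210]), tri([416,200],[223,233]))
# tarp ridge: side silhouette points on planes y=Y
R=cv2.Rodrigues(s["rvec"])[0]; C=-R.T@np.ravel(s["tvec"])
for p in([130,155],[200,115],[260,85],[325,57],[130,185],[200,168],[300,135]):
    d=R.T@np.linalg.inv(s["mtx"])@[*p,1]
    print(p,[(C+d*((Y-C[1])/d[1])).round(3).tolist() for Y in(-.05,.1)])
```

```text
side proj: flat boss top [[208.49405325 169.63512662]] seen [208.63636364 169.90909091]
hole [[271.51629739 201.28113891]] seen [270.63636364 200.63636364]
(array([ 0.4875, -0.1464,  0.0564]), array([[-0. , -0.1]]), array([[-0.1,  0. ]]))
(array([ 0.6106, -0.2471,  0.0188]), array([[-0. ,  0.5]]), array([[ 0.5, -0.1]]))
tarp edge z0 [[0.779, -0.059, 0.0], [0.588, -0.092, 0.0], [0.495, -0.103, 0.0], [0.372, -0.12, 0.0]]
TCP start in top [[477.54267654 388.88762124]]
[ 0.403 -0.102  0.123] top [[186. 276.]] side [[168. 137.]]
[ 0.403 -0.102  0.223] top [[176. 276.]] side [[164.  93.]]
[ 0.579 -0.115  0.123] top [[187. 181.]] side [[245. 135.]]
[ 0.579 -0.115  0.223] top [[177. 168.]] side [[245.  91.]]
vise (array([ 0.3882, -0.4865,  0.1581]), array([[ 8.5, 26. ]]), array([[37.9, -6.1]])) (array([ 0.4861, -0.5363,  0.1345]), array([[0.5, 6.1]]), array([[ 9.4, -1.9]]))
[130, 155] [[0.309, -0.05, 0.067], [0.291, 0.1, 0.01]]
[200, 115] [[0.481, -0.05, 0.156], [0.491, 0.1, 0.114]]
[260, 85] [[0.625, -0.05, 0.221], [0.658, 0.1, 0.19]]
[325, 57] [[0.78, -0.05, 0.28], [0.838, 0.1, 0.258]]
[130, 185] [[0.299, -0.05, -0.012], [0.279, 0.1, -0.082]]
[200, 168] [[0.474, -0.05, 0.02], [0.483, 0.1, -0.044]]
[300, 135] [[0.732, -0.05, 0.092], [0.781, 0.1, 0.04]]
```

```bash
cat > go.py <<'E'
import sys; from h import *; from station import ctrl
from scipy.spatial.transform import Rotation as Ro
def togo(x,y,z,yaw):
    o=ctrl.get_obs(); A=Ro.from_euler('xyz',o["eef_rot"]); B=Ro.from_euler('xyz',[np.pi,0,np.radians(yaw)])
    d=A.inv().apply(np.array([x,y,z])-o["ee_pos"])/.12; r=np.degrees((A.inv()*B).as_rotvec())/30
    print("t",round(o["time_s"],2),"pos",o["ee_pos"].round(4),"rpy",np.degrees(o["eef_rot"]).round(2),"F",o["force"].round(1),"w",round(o["grip_width"],4),"q",o["qpos"].round(2))
    print("shift units",d.round(3),"turn units",r.round(3))
togo(*map(float,sys.argv[1:5]))
E
python3 -m pendant '[[0,0,-0.06,0,0,-0.2,-1],[0,0,-0.06,0,0,-0.2,-1],[0,0,-0.06,0,0,-0.2,-1],[0,0,-0.06,0,0,-0.2,-1],[0,0,-0.06,0,0,-0.2,-1],[0,0,-0.06,0,0,-0.2,-1],[0,0,-0.06,0,0,-0.2,-1],[0,0,-0.06,0,0,-0.2,-1],[0,0,-0.06,0,0,-0.2,-1],[0,0,-0.06,0,0,-0.2,-1]]'
python3 go.py .488 -.146 .25 85.7
```

```text
time_s: 0.93
ee_pos: [0.2151, -0.5061, 0.3746]
eef_rot: [-3.141, -0.001, 1.454]
force: [-0.2, 0.1, -0.3]
grip_width: 0.0937
t 0.93 pos [ 0.2151 -0.5061  0.3746] rpy [-1.7998e+02 -4.0000e-02  8.3320e+01] F [-0.2  0.1 -0.3] w 0.0937 q [-1.24  0.26  1.41  0.    1.48 -1.12]
shift units [3.245 1.91  1.04 ] turn units [-0.001 -0.001 -0.079]
```

```bash
python3 -m pendant '[[0.16,0.095,0,0,0,0,-1],[0.16,0.095,0,0,0,0,-1],[0.16,0.095,0,0,0,0,-1],[0.16,0.095,0,0,0,0,-1],[0.16,0.095,0,0,0,0,-1],[0.16,0.095,0,0,0,0,-1],[0.16,0.095,0,0,0,0,-1],[0.16,0.095,0,0,0,0,-1],[0.16,0.095,0,0,0,0,-1],[0.16,0.095,0,0,0,0,-1]]'
python3 -m pendant '[[0.16,0.095,0,0,0,0,-1],[0.16,0.095,0,0,0,0,-1],[0.16,0.095,0,0,0,0,-1],[0.16,0.095,0,0,0,0,-1],[0.16,0.095,0,0,0,0,-1],[0.16,0.095,0,0,0,0,-1],[0.16,0.095,0,0,0,0,-1],[0.16,0.095,0,0,0,0,-1],[0.16,0.095,0,0,0,0,-1],[0.0,0.0,0,0,0,-0.08,-1],[0.0,0.0,0,0,0,0,-1]]'
python3 go.py .488 -.146 .20 85.7
```

```text
time_s: 1.77
ee_pos: [0.3521, -0.3285, 0.3744]
eef_rot: [-3.141, -0.0, 1.449]
force: [0.7, 0.2, 0.4]
grip_width: 0.0938
t 1.77 pos [ 0.3521 -0.3285  0.3744] rpy [-1.7998e+02 -2.0000e-02  8.3020e+01] F [0.7 0.2 0.4] w 0.0938 q [-0.83  0.1   1.6  -0.    1.45 -0.7 ]
shift units [1.647 0.94  1.454] turn units [-0.001 -0.001 -0.089]invalid input at $: expected 1 to 10 rows
```

```bash
python3 -m pendant '[[0.18,0.104,0,0,0,0,-1],[0.18,0.104,0,0,0,0,-1],[0.18,0.104,0,0,0,0,-1],[0.18,0.104,0,0,0,0,-1],[0.18,0.104,0,0,0,0,-1],[0.18,0.104,0,0,0,0,-1],[0.18,0.104,0,0,0,0,-1],[0.18,0.104,0,0,0,0,-1],[0.18,0.104,0,0,0,0,-1],[0,0,0,0,0,-0.09,-1]]'
python3 -m pendant '[[0,0,0.14,0,0,0,-1],[0,0,0.14,0,0,0,-1],[0,0,0.14,0,0,0,-1],[0,0,0.14,0,0,0,-1],[0,0,0.14,0,0,0,-1],[0,0,0.14,0,0,0,-1],[0,0,0.14,0,0,0,-1],[0,0,0.14,0,0,0,-1],[0,0,0.14,0,0,0,-1],[0,0,0,0,0,0,-1]]'
python3 go.py .488 -.146 .123 85.7
python3 - <<'E'
from station import imaging
import cv2
for n in("side","top"):
    cv2.imwrite(f"pics/{n}1.png",cv2.cvtColor(imaging.camera(n)["image"],cv2.COLOR_RGB2BGR))
a=cv2.imread("pics/side1.png"); cv2.imwrite("pics/zside1.png",cv2.resize(a[60:230,110:320],(790,640)[:2] if 0 else (735,595),interpolation=cv2.INTER_CUBIC))
E
```

```text
time_s: 2.6
ee_pos: [0.4882, -0.1475, 0.3742]
eef_rot: [-3.141, -0.001, 1.498]
force: [-0.5, -0.1, 0.2]
grip_width: 0.094
time_s: 3.43
ee_pos: [0.4857, -0.1498, 0.2204]
eef_rot: [-3.137, -0.002, 1.496]
force: [-0.2, 0.3, -1.3]
grip_width: 0.0941
t 3.43 pos [ 0.4857 -0.1498  0.2204] rpy [-1.7972e+02 -9.0000e-02  8.5720e+01] F [-0.2  0.3 -1.3] w 0.0941 q [-0.37  0.3   1.73  0.    1.12 -0.3 ]
shift units [0.032 0.021 0.811] turn units [-0.009 -0.003  0.001]
```

View pics/zside1.png

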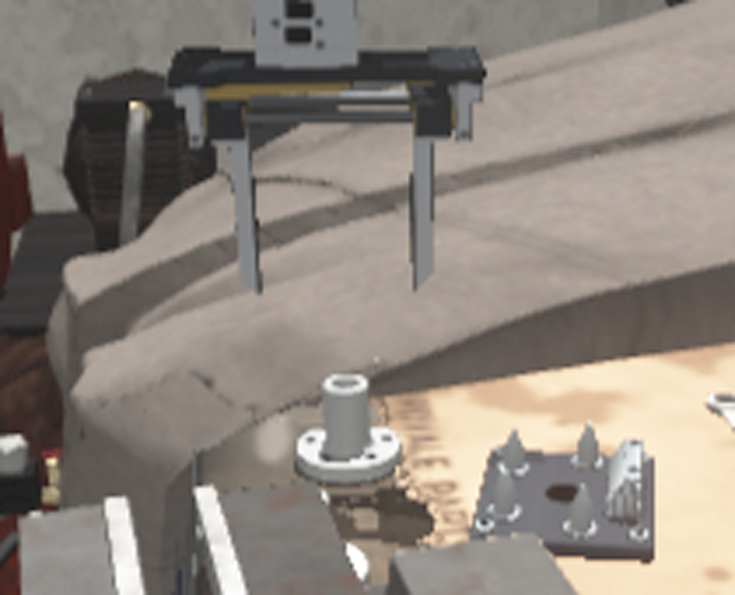

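View pics/top1.png

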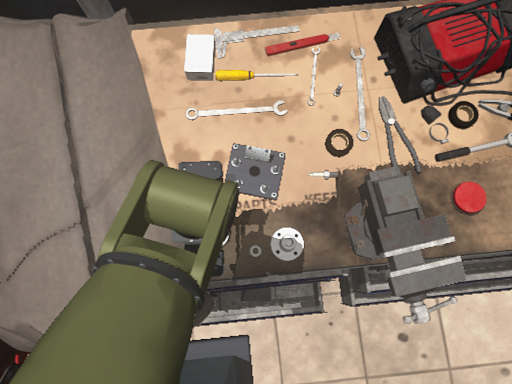

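The fingers straddle the cover in the side view, clear of the tarp. Continuing down.

```bash
python3 -m pendant '[[0.02,0.01,0.08,0,0,0,-1],[0.01,0.01,0.08,0,0,0,-1],[0,0,0.08,0,0,0,-1],[0,0,0.08,0,0,0,-1],[0,0,0.08,0,0,0,-1],[0,0,0.08,0,0,0,-1],[0,0,0.08,0,0,0,-1],[0,0,0,0,0,0,-1]]'
python3 go.py .488 -.146 .123 85.7
```

```text
time_s: 4.2
ee_pos: [0.4887, -0.1465, 0.1541]
eef_rot: [-3.139, -0.001, 1.496]
force: [-0.4, -0.6, 0.1]
grip_width: 0.0941
t 4.2 pos [ 0.4887 -0.1465  0.1541] rpy [-1.7984e+02 -5.0000e-02  8.5720e+01] F [-0.4 -0.6  0.1] w 0.0941 q [-0.36  0.39  1.78 -0.    0.98 -0.29]
shift units [ 0.004 -0.005  0.259] turn units [-0.005 -0.002  0.001]
```

```bash
python3 -m pendant '[[0,0,0.06,0,0,0,-1],[0,0,0.06,0,0,0,-1],[0,0,0.06,0,0,0,-1],[0,0,0.06,0,0,0,-1],[0,0,0.02,0,0,0,-1],[0,0,0,0,0,0,-1]]'
python3 go.py .488 -.146 .123 85.7
python3 - <<'E'
from station import imaging
import cv2
for n in("side",):
    cv2.imwrite(f"pics/{n}2.png",cv2.cvtColor(imaging.camera(n)["image"],cv2.COLOR_RGB2BGR))
a=cv2.imread("pics/side2.png"); cv2.imwrite("pics/zside2.png",cv2.resize(a[90:230,130:290],(680,595),interpolation=cv2.INTER_CUBIC))
E
```

```text
time_s: 4.7
ee_pos: [0.4891, -0.1466, 0.1243]
eef_rot: [-3.14, -0.0, 1.496]
force: [0.4, -0.1, 0.2]
grip_width: 0.094
t 4.7 pos [ 0.4891 -0.1466  0.1243] rpy [-1.7993e+02 -2.0000e-02  8.5720e+01] F [ 0.4 -0.1  0.2] w 0.094 q [-0.36  0.44  1.79  0.    0.91 -0.29]
shift units [ 0.005 -0.01   0.011] turn units [-0.002 -0.001  0.001]
```

View pics/zside2.png

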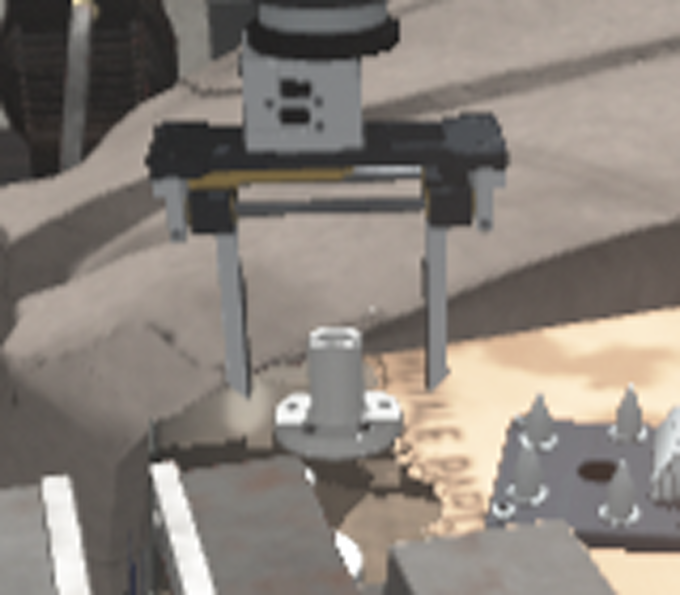

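The boss is midway between the fingers in this view. Closing.

```bash
python3 -m pendant '[[0,0,0.01,0,0,0,1],[0,0,0,0,0,0,1],[0,0,0,0,0,0,1],[0,0,0,0,0,0,1],[0,0,0,0,0,0,1],[0,0,0,0,0,0,1],[0,0,0,0,0,0,1],[0,0,0,0,0,0,1],[0,0,0,0,0,0,1],[0,0,0,0,0,0,1]]' 25
python3 go.py .488 -.146 .2 85.7
```

```text
time_s: 5.58
ee_pos: [0.4893, -0.1467, 0.1238]
eef_rot: [-3.141, -0.0, 1.496]
force: [-0.5, 0.5, 0.7]
grip_width: 0.0307
t 5.58 pos [ 0.4893 -0.1467  0.1238] rpy [-179.99   -0.     85.72] F [-0.5  0.5  0.7] w 0.0307 q [-0.36  0.44  1.79  0.    0.91 -0.29]
shift units [ 0.005 -0.011 -0.635] turn units [-0.    -0.     0.001]
```

```bash
python3 -m pendant '[[0,0,-0.04,0,0,0,1],[0,0,-0.08,0,0,0,1],[0,0,-0.12,0,0,0,1],[0,0,-0.12,0,0,0,1],[0,0,-0.12,0,0,0,1],[0,0,-0.12,0,0,0,1],[0,0,-0.12,0,0,0,1],[0,0,-0.08,0,0,0,1],[0,0,-0.04,0,0,0,1],[0,0,0,0,0,0,1]]'
python3 go.py .6123 -.2475 .22 -16.6
```

```text
time_s: 6.42
ee_pos: [0.4896, -0.1468, 0.2258]
eef_rot: [3.14, 0.001, 1.496]
force: [0.4, -0.7, -2.5]
grip_width: 0.0294
t 6.42 pos [ 0.4896 -0.1468  0.2258] rpy [1.799e+02 3.000e-02 8.572e+01] F [ 0.4 -0.7 -2.5] w 0.0294 q [-0.36  0.29  1.72 -0.    1.13 -0.29]
shift units [-0.76   1.083  0.051] turn units [ 3.000e-03 -2.000e-03  3.411e+00]
```

Lifted, with −2 N of extra load. Moving over to the fixture, then turning.

```bash
python3 -m pendant '[[-0.05,0.07,0,0,0,0,1],[-0.09,0.13,0,0,0,0,1],[-0.1,0.14,0,0,0,0,1],[-0.1,0.14,0,0,0,0,1],[-0.1,0.14,0,0,0,0,1],[-0.1,0.14,0,0,0,0,1],[-0.1,0.14,0,0,0,0,1],[-0.08,0.11,0,0,0,0,1],[-0.04,0.06,0,0,0,0,1],[0,0,0,0,0,0.05,1]]'
python3 -m pendant '[[0,0,0,0,0,0.1,1],[0,0,0,0,0,0.18,1],[0,0,0,0,0,0.2,1],[0,0,0,0,0,0.2,1],[0,0,0,0,0,0.2,1],[0,0,0,0,0,0.2,1],[0,0,0,0,0,0.2,1],[0,0,0,0,0,0.2,1],[0,0,0,0,0,0.2,1],[0,0,0,0,0,0.2,1]]'
python3 -m pendant '[[0,0,0,0,0,0.2,1],[0,0,0,0,0,0.2,1],[0,0,0,0,0,0.2,1],[0,0,0,0,0,0.2,1],[0,0,0,0,0,0.2,1],[0,0,0,0,0,0.2,1],[0,0,0,0,0,0.18,1],[0,0,0,0,0,0.1,1],[0,0,0,0,0,0,1],[0,0,0,0,0,0,1]]'
python3 go.py .6123 -.2475 .17 -16.6
```

```text
time_s: 7.25
ee_pos: [0.6111, -0.2482, 0.2229]
eef_rot: [-3.14, -0.001, 1.47]
force: [-0.3, -0.0, -0.9]
grip_width: 0.0293
time_s: 8.08
ee_pos: [0.6104, -0.2472, 0.2234]
eef_rot: [-3.14, 0.001, 0.48]
force: [0.2, -0.4, -1.5]
grip_width: 0.0299
time_s: 8.92
ee_pos: [0.6104, -0.2472, 0.2238]
eef_rot: [-3.141, 0.001, -0.287]
force: [0.5, 0.5, -1.6]
grip_width: 0.0294
t 8.92 pos [ 0.6104 -0.2472  0.2238] rpy [-1.7999e+02  7.0000e-02 -1.6470e+01] F [ 0.5  0.5 -1.6] w 0.0294 q [-0.44  0.61  1.26  0.    1.27  1.42]
shift units [ 0.016 -0.002  0.448] turn units [-0.     0.002  0.004]
```

Run:
```python
from station import imaging
import cv2, numpy as np
for n in("side","top"):
    c=imaging.camera(n); np.savez(n+"3.npz",**c)
    cv2.imwrite(f"pics/{n}3.png",cv2.cvtColor(c["image"],cv2.COLOR_RGB2BGR))
a=cv2.imread("pics/side3.png"); cv2.imwrite("pics/zside3.png",cv2.resize(a[80:230,200:350],(600,600),interpolation=cv2.INTER_CUBIC))
a=cv2.imread("pics/top3.png"); cv2.imwrite("pics/ztop3.png",cv2.resize(a[110:260,180:330],(600,600),interpolation=cv2.INTER_CUBIC))
```

```text
(no output)
```

View pics/zside3.png

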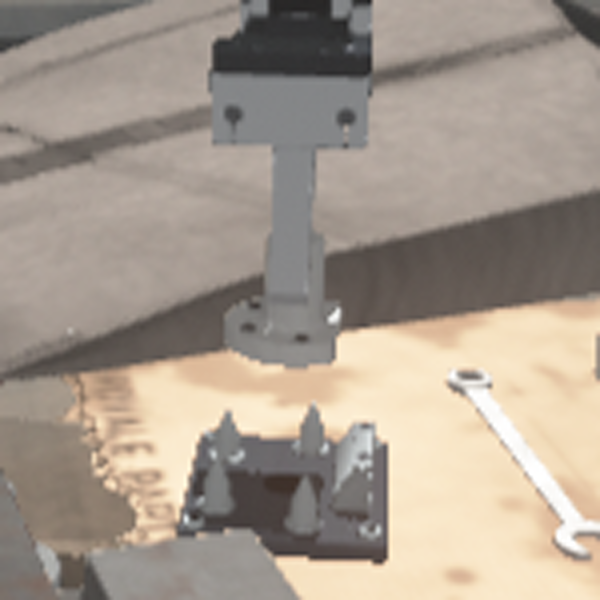

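View pics/ztop3.png

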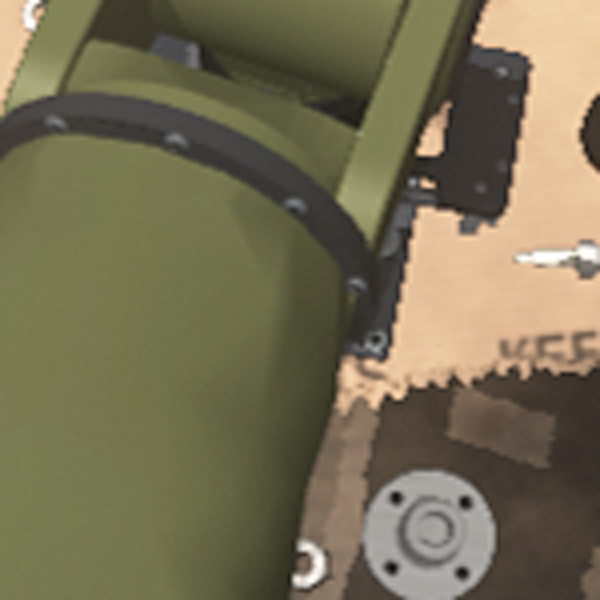

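The straight side faces the fence in the side view. Top-camera sight of the cover is blocked by the arm, so I'll compare the disc's extents in the side view with what the pose predicts.

Run:
```python
from h import *
s=load("side3.npz")
def disc(C,yaw,z):
    a=np.radians(np.arange(0,360,1)); x=np.minimum(.035*np.cos(a),.023); y=.035*np.sin(a)
    t=np.radians(yaw); return np.c_[C[0]+x*np.cos(t)-y*np.sin(t),C[1]+x*np.sin(t)+y*np.cos(t),0*a+z]
zz=lambda uv:(uv-[199.625,79.625])*4
for z in(.100,.112):
    p=zz(proj(s,disc([.6104,-.2472],-16.5,z))); print(z,"u",p[:,0].min().round(1),p[:,0].max().round(1),"v",p[:,1].min().round(1),p[:,1].max().round(1))
b=zz(proj(s,[[.6104,-.2472,.156],[.6104,-.2472,.112]])); print(b)
# px per mm in fixture x
t=np.radians(-16.5); print(zz(proj(s,[[.6104,-.2472,.1],[.6104+.01*np.cos(t),-.2472+.01*np.sin(t),.1]])))
# fixture check
f=lambda x,y,z:[.6123+x*np.cos(t)-y*np.sin(t),-.2475+x*np.sin(t)+y*np.cos(t),z]
pins=[f(.045*np.cos(np.radians(a)),.045*np.sin(np.radians(a)),.044) for a in(75,-75,140,-140)]
print("pin tips",zz(proj(s,pins)).round(0).tolist(), "fence foot mid",zz(proj(s,f(.026,0,.016))))
```

```text
0.1 u 220.6 335.1 v 316.5 369.6
0.112 u 220.8 336.1 v 295.3 347.2
[[292.31569413 237.81428868]
 [289.55700714 320.25117319]]
[[288.82821022 342.02955818]
 [308.35540747 342.88775693]]
pin tips [[314.0, 406.0], [308.0, 479.0], [229.0, 413.0], [219.0, 461.0]] fence foot mid [[336.13264279 489.16804001]]
```

The cover sits about 2 mm toward +x in the hand, so it is nearly centred already. Pin tips match the prediction within 1 px (4 px in the zoom). Lowering to just above the pins.

```bash
python3 -m pendant '[[0.006,0,0.04,0,0,0,1],[0,0,0.07,0,0,0,1],[0,0,0.08,0,0,0,1],[0,0,0.08,0,0,0,1],[0,0,0.07,0,0,0,1],[0,0,0.04,0,0,0,1],[0,0,0.02,0,0,0,1],[0,0,0,0,0,0,1],[0,0,0,0,0,0,1]]'
python3 go.py .6115 -.2475 .1398 -16.6
python3 - <<'E'
from station import imaging
import cv2, numpy as np
c=imaging.camera("side"); np.savez("side4.npz",**c)
a=cv2.cvtColor(c["image"],cv2.COLOR_RGB2BGR)
cv2.imwrite("pics/zside4.png",cv2.resize(a[130:230,220:320],(600,600),interpolation=cv2.INTER_CUBIC))
E
```

```text
time_s: 9.77
ee_pos: [0.6114, -0.2475, 0.1769]
eef_rot: [3.142, -0.0, -0.289]
force: [-0.3, -0.1, -1.2]
grip_width: 0.0291
t 9.77 pos [ 0.6114 -0.2475  0.1769] rpy [ 1.800e+02 -2.000e-02 -1.658e+01] F [-0.3 -0.1 -1.2] w 0.0291 q [-0.44  0.66  1.3   0.    1.18  1.42]
shift units [ 0.001 -0.001  0.309] turn units [ 0.    -0.001  0.001]
```

View pics/zside4.png

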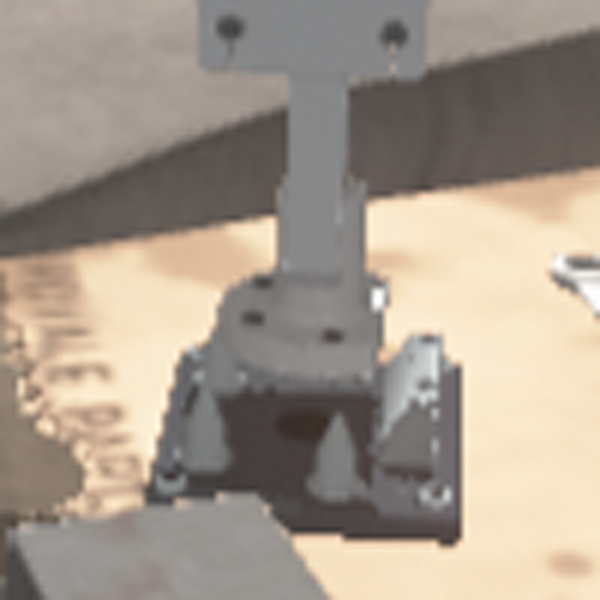

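The disc hangs just above the pin tips, centred over the plate, with the flat at u≈385 just short of the fence. Lowering slowly.

```bash
python3 -m pendant '[[0,0,0.02,0,0,0,1],[0,0,0.02,0,0,0,1],[0,0,0.02,0,0,0,1],[0,0,0.02,0,0,0,1],[0,0,0.02,0,0,0,1],[0,0,0.02,0,0,0,1],[0,0,0.02,0,0,0,1],[0,0,0,0,0,0,1]]'
python3 go.py .6115 -.2475 .1398 -16.6
```

```text
time_s: 10.48
ee_pos: [0.6111, -0.2474, 0.1592]
eef_rot: [-3.141, 0.001, -0.289]
force: [-0.5, 0.0, -0.5]
grip_width: 0.0298
t 10.48 pos [ 0.6111 -0.2474  0.1592] rpy [-1.7999e+02  5.0000e-02 -1.6580e+01] F [-0.5  0.  -0.5] w 0.0298 q [-0.44  0.68  1.31 -0.    1.15  1.42]
shift units [ 0.003 -0.     0.161] turn units [-0.     0.002  0.001]
```

```bash
python3 -m pendant '[[0,0,0.02,0,0,0,1],[0,0,0.02,0,0,0,1],[0,0,0.02,0,0,0,1],[0,0,0.02,0,0,0,1],[0,0,0.02,0,0,0,1],[0,0,0.01,0,0,0,1],[0,0,0,0,0,0,1],[0,0,0,0,0,0,1]]'
python3 go.py .6115 -.2475 .1398 -16.6
```

```text
time_s: 11.15
ee_pos: [0.6113, -0.2475, 0.1466]
eef_rot: [-3.142, 0.0, -0.289]
force: [0.9, -0.6, -0.7]
grip_width: 0.0296
t 11.15 pos [ 0.6113 -0.2475  0.1466] rpy [-180.      0.    -16.58] F [ 0.9 -0.6 -0.7] w 0.0296 q [-0.44  0.69  1.32  0.    1.13  1.42]
shift units [ 0.002 -0.     0.057] turn units [-0.     0.     0.001]
```

```bash
python3 -m pendant '[[0,0,0.01,0,0,0,1],[0,0,0.01,0,0,0,1],[0,0,0.01,0,0,0,1],[0,0,0.01,0,0,0,1],[0,0,0.01,0,0,0,1],[0,0,0,0,0,0,1],[0,0,0,0,0,0,1]]'
python3 go.py .6115 -.2475 .1398 -16.6
python3 - <<'E'
from station import imaging
import cv2, numpy as np
c=imaging.camera("side"); np.savez("side5.npz",**c)
a=cv2.cvtColor(c["image"],cv2.COLOR_RGB2BGR)
cv2.imwrite("pics/zside5.png",cv2.resize(a[130:230,220:320],(600,600),interpolation=cv2.INTER_CUBIC))
E
```

```text
time_s: 11.73
ee_pos: [0.6112, -0.2475, 0.1405]
eef_rot: [-3.142, 0.0, -0.289]
force: [-0.3, 0.2, -1.4]
grip_width: 0.0292
t 11.73 pos [ 0.6112 -0.2475  0.1405] rpy [-1.800e+02  1.000e-02 -1.658e+01] F [-0.3  0.2 -1.4] w 0.0292 q [-0.44  0.7   1.32  0.    1.12  1.42]
shift units [ 0.002 -0.001  0.006] turn units [-0.     0.     0.001]
```

View pics/zside5.png

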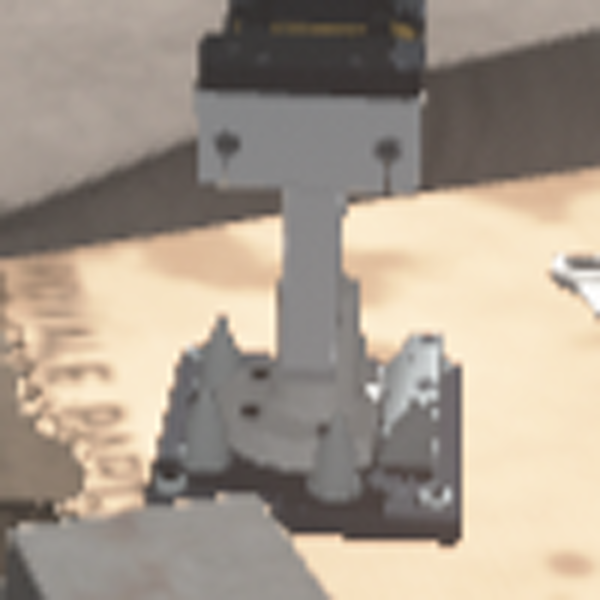

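The cover is between the pins and clear of the fence, with no contact force yet. Feeling for the plate.

```bash
python3 -m pendant '[[0,0,0.006,0,0,0,1],[0,0,0.006,0,0,0,1],[0,0,0,0,0,0,1]]'
python3 go.py .6115 -.2475 .1398 -16.6
python3 -m pendant '[[0,0,0.006,0,0,0,1],[0,0,0,0,0,0,1]]'
```

```text
time_s: 12.03
ee_pos: [0.6114, -0.2475, 0.1401]
eef_rot: [3.141, -0.001, -0.289]
force: [-2.8, 1.2, 6.4]
grip_width: 0.0296
t 12.03 pos [ 0.6114 -0.2475  0.1401] rpy [ 1.7999e+02 -4.0000e-02 -1.6580e+01] F [-2.8  1.2  6.4] w 0.0296 q [-0.44  0.7   1.32  0.    1.12  1.42]
shift units [ 0.001 -0.     0.003] turn units [ 0.    -0.001  0.001]
time_s: 12.2
ee_pos: [0.6114, -0.2475, 0.1401]
eef_rot: [3.141, -0.001, -0.289]
force: [-5.7, 3.0, 12.0]
grip_width: 0.0296
```

Contact at TCP z = 0.140, which is the expected seated height. Easing the load, then opening partway.

```bash
python3 -m pendant '[[0,0,-0.008,0,0,0,1],[0,0,0,0,0,0,1],[0,0,0,0,0,0,0.2],[0,0,0,0,0,0,0.1],[0,0,0,0,0,0,0],[0,0,0,0,0,0,0],[0,0,0,0,0,0,0],[0,0,0,0,0,0,0]]'
python3 go.py .6115 -.2475 .1398 -16.6
```

```text
time_s: 12.87
ee_pos: [0.6112, -0.2475, 0.1393]
eef_rot: [-3.142, 0.0, -0.289]
force: [0.4, -0.6, 0.5]
grip_width: 0.0471
t 12.87 pos [ 0.6112 -0.2475  0.1393] rpy [-1.800e+02  1.000e-02 -1.658e+01] F [ 0.4 -0.6  0.5] w 0.0471 q [-0.44  0.7   1.32 -0.    1.12  1.42]
shift units [ 0.002 -0.    -0.004] turn units [-0.     0.     0.001]
```

Free of contact. Lifting straight up, then backing off to clear the top view.

```bash
python3 -m pendant '[[0,0,-0.03,0,0,0,0],[0,0,-0.06,0,0,0,0],[0,0,-0.12,0,0,0,0],[0,0,-0.15,0,0,0,0],[0,0,-0.2,0,0,0,0],[0,0,-0.2,0,0,0,0],[0,0,-0.2,0,0,0,0],[0,0,-0.2,0,0,0,0],[0,0,-0.1,0,0,0,0],[0,0,0,0,0,0,0]]'
python3 go.py .4 -.4 .29 -16.6
python3 - <<'E'
from station import imaging
import cv2, numpy as np
for n in("side","top"):
    c=imaging.camera(n); np.savez(n+"6.npz",**c)
    cv2.imwrite(f"pics/{n}6.png",cv2.cvtColor(c["image"],cv2.COLOR_RGB2BGR))
a=cv2.imread("pics/side6.png")
cv2.imwrite("pics/zside6.png",cv2.resize(a[130:230,220:320],(600,600),interpolation=cv2.INTER_CUBIC))
E
```

```text
time_s: 13.7
ee_pos: [0.6117, -0.2476, 0.2942]
eef_rot: [3.141, -0.005, -0.289]
force: [0.6, -0.4, -1.2]
grip_width: 0.047
t 13.7 pos [ 0.6117 -0.2476  0.2942] rpy [179.95  -0.3  -16.57] F [ 0.6 -0.4 -1.2] w 0.047 q [-0.44  0.55  1.18 -0.    1.4   1.42]
shift units [-1.329  1.72   0.029] turn units [ 0.002 -0.01   0.001]
```

View pics/zside6.png

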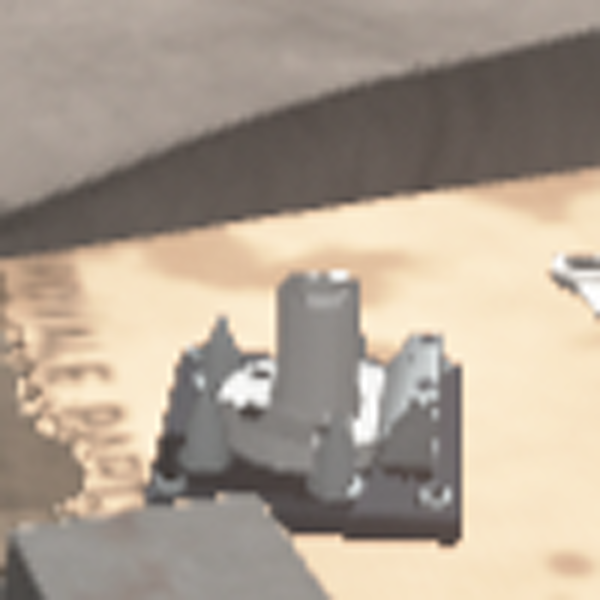

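View pics/top6.png

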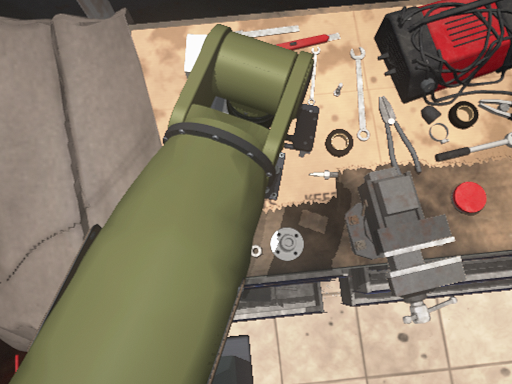

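The side view shows the cover standing upright in the seat. Clearing the arm from the top view to verify.

```bash
python3 -m pendant '[[-0.1,0.08,-0.1,0,0,0,0],[-0.17,0.145,-0.1,0,0,0,0],[-0.17,0.145,-0.1,0,0,0,0],[-0.17,0.145,-0.1,0,0,0,0],[-0.17,0.145,0,0,0,0,0],[-0.17,0.145,0,0,0,0,0],[-0.17,0.145,0,0,0,0,0],[-0.17,0.145,0,0,0,0,0],[-0.17,0.145,0,0,0,0,0],[-0.17,0.145,0,0,0,0,0]]'
python3 -m pendant '[[-0.17,0.145,0,0,0,0,0],[-0.17,0.145,0,0,0,0,0],[-0.17,0.145,0,0,0,0,0],[-0.17,0.145,0,0,0,0,0],[-0.08,0.06,0,0,0,0,0],[0,0,0,0,0,0,0],[0,0,0,0,0,0,0]]'
python3 - <<'E'
from station import imaging
import cv2, numpy as np
for n in("side","top"):
    c=imaging.camera(n); np.savez(n+"7.npz",**c)
    cv2.imwrite(f"pics/{n}7.png",cv2.cvtColor(c["image"],cv2.COLOR_RGB2BGR))
a=cv2.imread("pics/top7.png")
cv2.imwrite("pics/ztop7.png",cv2.resize(a[135:275,185:325],(560,560),interpolation=cv2.INTER_CUBIC))
E
```

```text
time_s: 14.63
ee_pos: [0.375, -0.3511, 0.3368]
eef_rot: [-3.14, 0.002, -0.289]
force: [-0.3, -0.5, 0.2]
grip_width: 0.047
time_s: 15.22
ee_pos: [0.2672, -0.3984, 0.3379]
eef_rot: [-3.141, 0.001, -0.29]
force: [-0.0, 0.5, 0.6]
grip_width: 0.047
```

View pics/ztop7.png

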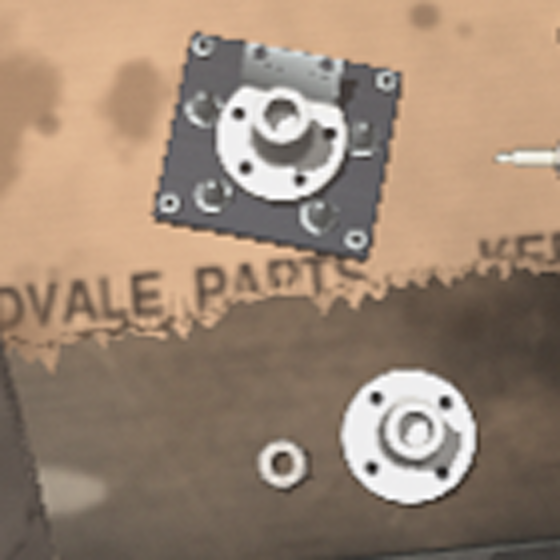

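Run:
```python
from h import *
from scipy.optimize import least_squares
c=load("top7.npz"); s=load("side7.npz"); im=c["image"]
m=(im.min(2)>195).astype(np.uint8); m[:150]=0; m[195:]=0; m[:,:236]=0; m[:,275:]=0
cs,_=cv2.findContours(m,cv2.RETR_EXTERNAL,cv2.CHAIN_APPROX_NONE)
k=max(cs,key=cv2.contourArea)[:,0]; w=ray(c,k,.028)[:,:2]
f=lambda p,w:np.hypot(*(w-p).T)-.034
r=least_squares(lambda p:f(p,w),w.mean(0),loss='soft_l1',f_scale=.001); e=f(r.x,w)
print("disc",k.min(0),k.max(0),r.x.round(4),"offset mm",((r.x-[.6123,-.2475])*1e3).round(1),"inliers",(abs(e)<.002).sum(),len(e))
print("boss",ray(c,np.array([282,118])/4+[184.6,134.6],.072))
P=[q["mtx"]@np.c_[cv2.Rodrigues(q["rvec"])[0],np.ravel(q["tvec"])] for q in(c,s)]
a=np.array([282,118.])/4+[184.6,134.6]; b=np.array([319,281.])/6+[219.6,129.6]
q=cv2.triangulatePoints(*P,a.reshape(2,1),b.reshape(2,1)).ravel(); print("boss top tri",(q[:3]/q[3]).round(4),"want z .072")
fl=w[e<-.004]; 
if len(fl)>4:
    vx,vy,*_=cv2.fitLine(fl.astype(np.float32),cv2.DIST_HUBER,0,.01,.01).ravel(); print("flat normal",np.degrees(np.arctan2(-vx,vy)),len(fl))
a,b=[load(n)["image"][225:265,265:310].astype(int) for n in("top0.npz","top7.npz")]
print("round change",abs(a-b).mean())
```

```text
disc [239 157] [270 184] [ 0.6131 -0.2479] offset mm [ 0.8 -0.4] inliers 53 85
boss [[ 0.61237716 -0.24887322  0.072     ]]
boss top tri [ 0.6122 -0.2489  0.075 ] want z .072
flat normal -23.010536 17
round change 0.7644444444444445
```

```bash
python3 -c "
from station import hand_in
print(hand_in())"
```

```text
the job is handed in; nothing more can be done
None
```

I gripped the straight-sided cover by its boss, turned it about 102° and lowered it between the pins. I let go only after it touched the plate, then backed the arm off and handed in at about 15 s. No verdict is reported.

**Last checks**
- **Height:** the cover met the plate at TCP z = 0.140 m, against the 0.1398 m expected when seated.
- **Centre:** the disc centre measured about 1 mm from the seat centre.
- **Tilt:** the disc and boss centres agree to about 1 mm, which puts tilt at about 1–2°.
- **Round cover:** its image patch was practically unchanged, so it did not move.
- **Arm:** clear of everything, with no contact force showing.

**Checks that disagreed**
- **Boss-top height:** two-view measurement gave 75 mm instead of 72 mm. The fixture hole also read nearly 3 mm high at the start, so I put this down to the calibration and point picking.
- **Straight side's angle:** the line fit gave −23°, against −16.6° for the fixture and the commanded tool yaw. Few edge points were usable next to the bright fence, so the fit is rough. It is still within the 20° limit.

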